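# Load the steamer, hook its cover home and start it

## Task

Stand every small closed steel tin upright inside the steamer's well, then put the rectangular cover on: hook one long edge under the lip on the far side and swing the other edge down until the cover lies flat and fully home on the rim, covering the whole opening. Only then start it by pressing its three keys fully down and letting go, one at a time, from the largest to the smallest. Leave the other kitchen things where they stand.

Things in the scene. Friction and masses are not known exactly. Their poses are not given: they have to be found in the camera images.
- tin1: Small closed steel tin, plain upright cylinder, 40 mm across, 34 mm tall (its look-only lid dome adds 1.5 mm and is 41 mm across), about 0.1 kg, standing on the table; origin at the centre of its underside, z up through its lid. There are three to five of them; an absent one reads None.
- tin2: Small closed steel tin, plain upright cylinder, 40 mm across, 34 mm tall (its look-only lid dome adds 1.5 mm and is 41 mm across), about 0.1 kg, standing on the table; origin at the centre of its underside, z up through its lid. There are three to five of them; an absent one reads None.
- tin3: Small closed steel tin, plain upright cylinder, 40 mm across, 34 mm tall (its look-only lid dome adds 1.5 mm and is 41 mm across), about 0.1 kg, standing on the table; origin at the centre of its underside, z up through its lid. There are three to five of them; an absent one reads None.
- tin4: Small closed steel tin, plain upright cylinder, 40 mm across, 34 mm tall (its look-only lid dome adds 1.5 mm and is 41 mm across), about 0.1 kg, standing on the table; origin at the centre of its underside, z up through its lid. There are three to five of them; an absent one reads None.
- tin5: Small closed steel tin, plain upright cylinder, 40 mm across, 34 mm tall (its look-only lid dome adds 1.5 mm and is 41 mm across), about 0.1 kg, standing on the table; origin at the centre of its underside, z up through its lid. There are three to five of them; an absent one reads None.
- steamer: Tabletop aluminium steamer, fixed, placed and turned differently each time. Origin under the centre of its open well; x away from the robot to its lip side, y left, z up. Well: x from -77.5 to 77.5 mm, y from -112 to 112; floor at z = 12, rim at z = 58 all round. Side walls 12 mm thick. On the right a key deck, top z = 40, y from -124 to -182, with three white keys in a row along x at y = -153.
- steamer_lip (a point): Middle of the lip's free edge, at its underside: steamer x = 87.5 mm, z = 72, i.e. 14 mm above the rim. The lip is 6 mm thick (top z = 78), runs along the whole far side and reaches back from an upright riser whose inner face is at x = 103.5; below it the rim is a ledge from x = 77.5 to 103.5, so the pocket under the lip is 16 mm deep and 14 mm high.
- steamer_stop (a point): Middle of the top inner edge of the near stop wall: steamer x = -93.5 mm, z = 68, 10 mm above the rim; 10 mm thick. Between it and the well the rim is a ledge (x -93.5 to -77.5). From stop to riser 197 mm, from stop to lip edge 181 mm.
- cover: Flat rectangular aluminium cover, 188 mm (x) by 240 mm (y), 5 mm thick, about 0.35 kg, lying on the table, yaw within 0.2 rad of the table's axes. Origin: centre of its underside, z up. Same either way round. It is 9 mm shorter than stop to riser but longer than stop to lip edge, so it goes in tilted, one long (240 mm) edge first. Home: its origin at steamer z = 58 mm, x 0.5 to 9.5, y about 0.
- cover_grip (a point): Centre of the top of the black upright grip on the cover's middle, 45 mm above the cover's underside; the grip is 12 mm thick (cover x), 80 mm long (cover y) and solid down to the plate
- cover_edge_a (a point): Middle of the cover's long edge at its +x end, at half thickness (94 mm from its centre)
- cover_edge_b (a point): Middle of the cover's long edge at its -x end, at half thickness
- key_large (a joint): Travel of this white round spring key, 36 mm across, at the middle of the row, steamer x = 5 mm: 0 up, 0.006 m fully down; about 5 N holds it fully down, it springs back when let go and counts as pressed beyond 0.0045 m
- key_large_top (a point): Centre of the top face of the key 36 mm across (moves with the key); it is pressed straight down
- key_medium (a joint): Travel of this white round spring key, 26 mm across, at the far end of the row, steamer x = 70 mm: 0 up, 0.006 m fully down; about 5 N holds it fully down, it springs back when let go and counts as pressed beyond 0.0045 m
- key_medium_top (a point): Centre of the top face of the key 26 mm across (moves with the key); it is pressed straight down
- key_small (a joint): Travel of this white round spring key, 18 mm across, at the near end of the row, steamer x = -60 mm: 0 up, 0.006 m fully down; about 5 N holds it fully down, it springs back when let go and counts as pressed beyond 0.0045 m
- key_small_top (a point): Centre of the top face of the key 18 mm across (moves with the key); it is pressed straight down
- teacup: White ceramic teacup without handle, 68 mm across the rim, 55 mm tall, bystander among the tins; origin under its centre
- katori: Small open steel bowl, 72 mm across, 36 mm tall, bystander at the back; origin under its centre
- jar: Closed glass jar, 80 mm across, 130 mm tall, bystander at the back; origin under its centre
- measuring_cup: Pink plastic measuring cup with a side handle, 84 mm across, 75 mm tall, bystander at the back; origin under its centre
- idli_stand: Steel idli stand, three round plates on a rod, 110 mm across, 187 mm tall, bystander at the back; origin under its centre
Things that resemble listed ones, but are neither listed nor needed, are in the scene too. Leave any green or turquoise look-alike of the tin2 alone.

How it is judged:
By the outcome, as a careful person would: the job done as asked, in the order asked, and still so for the second after the job is handed in, with the robot touching nothing.
Of tin1, tin2, tin3, tin4, tin5 only 3 to 5 are there at a start; the rules pass over those that are not, and their reading is None.
At some moment in a run one of tin1, tin2, tin3, tin4, tin5 may be knocked a few centimetres aside while the robot is not near it.
It also fails if it takes over 210 s, if anything falls off the work surface, if the arm or the gripper's body presses on something with over 40 N, if the wrist force passes 120 N, or if a joint passes its speed limit or range.

## Robot

A 7-joint arm with a two-finger parallel gripper is mounted at the origin on the work surface. World frame = base frame: x ahead of the robot, y to its left, z up, the work surface at z = 0. Lengths are in m, angles in rad, forces in N, time in s.
With the tool pointing down it reaches from about 0.375 to 0.925 m from the base axis. Payload 3.1 kg.
Tool frame: the origin (TCP) lies between the finger pads; the fingertips stand 19 mm ahead of it and the grasp point (between the pads) is the TCP; z points along the fingers, y is the direction in which the jaws open and shut (so a half turn about z gives the same grasp; the last joint's range is limited). The gripper opens to 85 mm and grips with 20 to 120 N. Pads are 22 mm wide; open, the fingers measure 114 mm over their backs; the gripper's body (76 mm by 85 mm) begins 54 mm behind the grasp point. The pads swing forward as they close: fully open they stand 13 mm farther back than shut.
Start: joints at [-1.443, 0.383, 0.044, 1.598, -0.018, 1.161, -0.05], TCP at [0.146, 0.634, 0.25] pointing down, gripper open.
Joint ranges: [-2.61, 2.61], [-0.41, 2.15], [-1.48, 1.57], [0, 2.5], [-1.57, 4.71], [0.05, 1.97], [-2.85, 2.85]. Speed limits (rad/s): [2.79, 2.79, 3.14, 3.14, 3.14, 3.14, 3.14].

## Interface

Orientations are given as a unit quaternion [x, y, z, w].
In Python, from bench import move_ptp, movel, move_j, move_gripper, pause, inverse_kinematics, read_camera, camera_params, MotionError, sign_off, look_for, tip_of, read_time_s, read_qpos, read_joint_vel, read_effort, read_eef_pos, read_tcp_rot, read_ft_force, read_ft_torque, read_finger_gap gives the robot as it stands. Calls block until the motion is done:
- move_ptp(position, orientation): joint-space move of the TCP to a pose.
- movel(position, orientation=None, speed=0.15): straight line of the TCP; orientation=None keeps the orientation; speed is the mean speed in m/s.
- move_j(angles): joint-space move.
- move_gripper(opening, effort=None): finger opening in m; effort is the grip in N (None keeps the last); returns when the fingers have stopped.
- pause(seconds).
- inverse_kinematics(position, orientation): joint angles nearest the present ones, or None.
- read_camera(name): name is "side" or "top"; returns the picture (420x560x3 uint8, red, green, blue); there is no depth.
- camera_params(name): a dict with "K" (3x3 intrinsics, pixels), "camera_from_world" (4x4, takes a point from world to camera coordinates). Camera axes: x right, y down, z forward; pixel columns grow to the right and rows downward; lengths in m; the calibration is good to about 2 mm. A picture is of the moment at which its call begins. camera_params takes no time and is no camera call.
A pose or a line that the arm cannot do raises MotionError and nothing moves.
- sign_off(): hands the job in, once; it reports no verdict.
Trained networks look in the newest picture that a camera, given by its name, has taken for a name from the list of things; names that differ only in an ending like _2 or _b are one class to them, and where a whole thing is asked for, a point or a joint stands for the part that bears it (a point fixed in the world has none). Each returns a list of dicts, best first, with "confidence" (0 to 1); they miss things now and then, are a little off and sometimes report something else, mostly with a low value. They report only what shows in the picture. A call takes as long as a camera call. They do not tell look-alikes from the thing itself.
- look_for(camera, name): "at" ([column, row] in pixels, amid what is visible of it).
- tip_of(camera, name): "at" ([column, row] in pixels: a listed point, or the origin of a listed thing).
Readings, each from a call of its own:
- read_time_s(): time.
- read_qpos(): joint angles.
- read_joint_vel(): joint speeds.
- read_effort(): joint torques, N m.
- read_eef_pos(): TCP position.
- read_tcp_rot(): TCP orientation.
- read_ft_force(): force on the tool from outside, world axes, zero at the start.
- read_ft_torque(): the same for the moment, N m.
- read_finger_gap(): finger opening in m.
Only numpy, scipy, OpenCV 4.12 (cv2) and the standard library are available. Lean on these libraries where they do the work, as an engineer would, in place of code of your own. Each camera call takes 0.05 s, during which the arm holds its last target. There are 200 camera calls.

## Working session

There is one attempt and no reset: what is moved stays moved. The work goes in short steps, each a Python script; the robot and the scene stay as the last script left them, time stands still between calls to the robot, and variables do not carry over. Pictures are saved under pics/ and viewed, about 12 in all and at most 16, crops included, and the job is handed in when it is done.

```bash
ls; mkdir -p pics
python3 - <<'E'
from bench import *
import cv2,numpy as np
for c in ("top","side"):
    im=read_camera(c); cv2.imwrite(f"pics/{c}0.png",im[:,:,::-1])
    p=camera_params(c); print(c,np.round(p["K"],1).tolist(),np.round(p["camera_from_world"],3).tolist())
    for n in ("tin1","steamer","steamer_lip","steamer_stop","cover","cover_grip","cover_edge_a","key_large_top","key_medium_top","key_small_top","teacup"):
        print(n,[(np.round(d["at"]).astype(int).tolist(),round(d["confidence"],2)) for d in tip_of(c,n)])
print(read_time_s(),read_tcp_rot(),read_finger_gap())
E
```

```text
pics
top [[508.8, 0.0, 286.7], [0.0, 508.8, 209.1], [0.0, 0.0, 1.0]] [[0.024, -1.0, -0.011, -0.027], [-0.992, -0.022, -0.123, 0.556], [0.122, 0.014, -0.992, 1.286], [0.0, 0.0, 0.0, 1.0]]
tin1 [([348, 276], 0.79), ([309, 287], 0.75), ([283, 173], 0.74), ([282, 254], 0.73), ([377, 300], 0.63), ([274, 287], 0.62), ([174, 187], 0.57), ([328, 168], 0.46), ([327, 216], 0.46), ([316, 251], 0.45)]
steamer [([180, 219], 0.97), ([236, 190], 0.7)]
steamer_lip [([174, 185], 0.72), ([284, 174], 0.17)]
steamer_stop [([176, 259], 0.66)]
cover [([413, 222], 0.64)]
cover_grip [([416, 221], 0.66), ([329, 169], 0.31), ([322, 248], 0.29)]
cover_edge_a [([408, 190], 0.82), ([412, 263], 0.8)]
key_large_top [([265, 122], 0.64), ([235, 213], 0.56)]
key_medium_top [([304, 125], 0.18)]
key_small_top [([282, 169], 0.72), ([236, 240], 0.38)]
teacup [([282, 213], 0.61)]
side [[485.5, 0.0, 288.0], [0.0, 485.5, 212.7], [0.0, 0.0, 1.0]] [[0.973, -0.23, -0.016, -0.566], [-0.164, -0.642, -0.749, 0.118], [0.162, 0.732, -0.662, 1.102], [0.0, 0.0, 0.0, 1.0]]
tin1 [([287, 258], 0.94), ([246, 262], 0.87), ([193, 332], 0.83), ([320, 217], 0.69), ([197, 234], 0.66), ([333, 250], 0.65), ([198, 261], 0.61)]
steamer [([243, 165], 0.62), ([298, 342], 0.46)]
steamer_lip [([272, 136], 0.88), ([345, 331], 0.48), ([286, 259], 0.42)]
steamer_stop [([209, 149], 0.66)]
cover [([300, 345], 0.88), ([207, 149], 0.31), ([397, 280], 0.25)]
cover_grip [([301, 327], 0.65)]
cover_edge_a [([250, 354], 0.95), ([342, 331], 0.74), ([244, 265], 0.69)]
key_large_top [([258, 177], 0.45), ([274, 225], 0.22)]
key_medium_top [([283, 174], 0.6)]
key_small_top [([229, 183], 0.59), ([336, 249], 0.37)]
teacup [([273, 221], 0.75)]
1.2 [ 1.12588079e-01  9.93641748e-01 -1.89742320e-05 -2.04669411e-07] 0.08529913423822674
```

Run:
```python
import cv2
a=cv2.imread("pics/top0.png")[90:330,100:500]; cv2.imwrite("pics/top0z.png",cv2.resize(a,(800,480),interpolation=cv2.INTER_CUBIC))
a=cv2.imread("pics/side0.png")[80:380,130:450]; cv2.imwrite("pics/side0z.png",cv2.resize(a,(640,600),interpolation=cv2.INTER_CUBIC))
```

```text
(no output)
```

View pics/top0z.png

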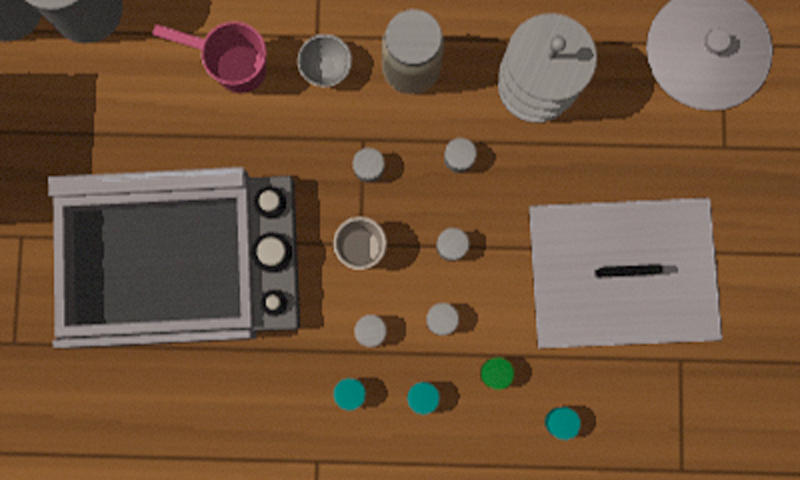

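View pics/side0z.png

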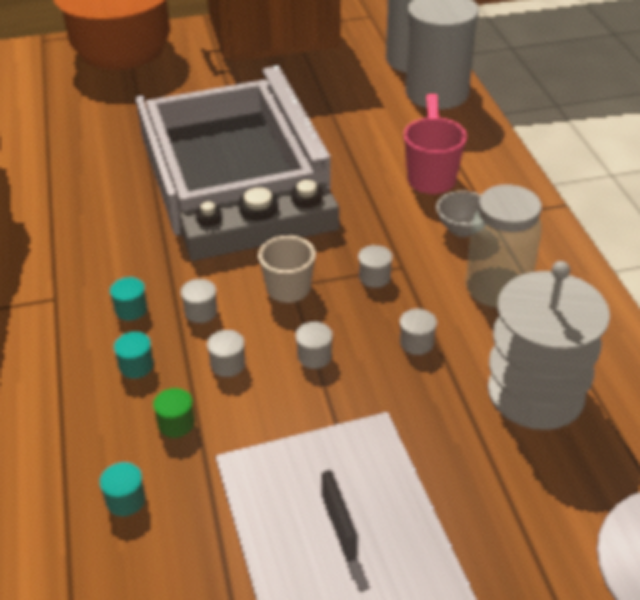

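The top picture shows five grey tins (zoomed px (368,163), (460,154), (453,243), (370,331), (442,319)). The steamer is at the left with its keys on its right side, and the cover with its black grip is at the right. The green and turquoise tins are decoys. Next I'll refine the numbers.

```bash
cat > h.py <<'E'
from bench import *
import cv2,numpy as np
P={c:camera_params(c) for c in("top","side")}
def proj(c,p):
    p=np.atleast_2d(p); T=P[c]["camera_from_world"]; q=(p@T[:3,:3].T+T[:3,3])@P[c]["K"].T
    return q[:,:2]/q[:,2:]
def back(c,uv,z):
    T=P[c]["camera_from_world"];R=T[:3,:3];C=-R.T@T[:3,3]
    d=R.T@np.linalg.inv(P[c]["K"])@np.array([uv[0],uv[1],1.]); return C+d*(z-C[2])/d[2]
def tins(c,im=None):
    "look at camera; z=0 positions of grey tin candidates by tip_of"
    im=read_camera(c) if im is None else im; out=[]
    for d in tip_of(c,"tin1"):
        u,v=np.round(d["at"]).astype(int); top=proj(c,back(c,d["at"],0)+[0,0,.034])[0]
        tu,tv=np.round(top).astype(int); px=im[tv-2:tv+3,tu-2:tu+3].reshape(-1,3).mean(0)
        out.append((back(c,d["at"],0)[:2].round(4).tolist(),round(d["confidence"],2),px.round().tolist()))
    return out
E
python3 - <<'E'
from h import *
for c in P:
    T=P[c]["camera_from_world"];print(c,(-T[:3,:3].T@T[:3,3]).round(3))
    for t in tins(c): print(t)
for n,z in(("cover_grip",.045),("cover",0),("cover_edge_a",.0025),("steamer",0),("steamer_lip",.072),("steamer_stop",.068),("key_large_top",.05),("key_medium_top",.05),("key_small_top",.05)):
    for c in P: print(n,c,[(back(c,d["at"],z)[:2].round(3).tolist(),round(d["confidence"],2)) for d in tip_of(c,n)])
a=read_camera("top")[165:275,115:265,::-1]; cv2.imwrite("pics/s1.png",cv2.resize(a,None,fx=5,fy=5,interpolation=cv2.INTER_CUBIC))
a=read_camera("side")[105:215,190:310,::-1]; cv2.imwrite("pics/s2.png",cv2.resize(a,None,fx=5,fy=5,interpolation=cv2.INTER_CUBIC))
E
```

```text
top [ 0.395 -0.032  1.344]
([0.3232, -0.2552], 0.68, [0.0, 126.0, 118.0])
([0.6699, -0.124], 0.64, [146.0, 141.0, 135.0])
([0.6639, -0.0097], 0.59, [144.0, 138.0, 132.0])
([0.3905, -0.1791], 0.59, [18.0, 115.0, 43.0])
([0.5461, -0.1087], 0.57, [152.0, 146.0, 141.0])
([0.3551, -0.0777], 0.55, [0.0, 128.0, 119.0])
([0.4615, -0.1008], 0.49, [148.0, 142.0, 137.0])
([0.442, -0.0203], 0.45, [147.0, 141.0, 136.0])
side [ 0.391 -0.861  0.809]
([0.3888, -0.1643], 0.82, [57.0, 162.0, 56.0])
([0.5514, -0.1161], 0.79, [207.0, 197.0, 183.0])
([0.4293, -0.0081], 0.77, [218.0, 210.0, 195.0])
([0.4535, -0.1029], 0.75, [220.0, 211.0, 196.0])
([0.3493, -0.0911], 0.65, [37.0, 178.0, 158.0])
([0.321, -0.2641], 0.62, [40.0, 179.0, 159.0])
([0.6665, -0.1297], 0.61, [199.0, 190.0, 175.0])
([0.3518, 0.0077], 0.57, [35.0, 178.0, 158.0])
([0.6652, 0.001], 0.5, [190.0, 179.0, 163.0])
cover_grip top [([0.523, -0.349], 0.81)]
cover_grip side [([0.53, -0.345], 0.56)]
cover top [([0.532, -0.345], 0.72), ([0.546, 0.006], 0.61)]
cover side [([0.522, -0.349], 0.87), ([0.429, 0.368], 0.44), ([0.513, 0.269], 0.26)]
cover_edge_a top [([0.426, -0.345], 0.93), ([0.623, -0.33], 0.77)]
cover_edge_a side [([0.426, -0.35], 0.76), ([0.615, -0.343], 0.74)]
steamer top [([0.519, 0.267], 0.97)]
steamer side [([0.51, 0.264], 0.88), ([0.79, 0.064], 0.49), ([0.543, 0.195], 0.18)]
steamer_lip top [([0.607, 0.274], 0.57)]
steamer_lip side [([0.61, 0.282], 0.74)]
steamer_stop top [([0.542, -0.001], 0.65), ([0.778, 0.17], 0.65)]
steamer_stop side [([0.425, 0.262], 0.57)]
key_large_top top [([0.477, 0.112], 0.55), ([0.541, 0.11], 0.52)]
key_large_top side [([0.536, 0.132], 0.68)]
key_medium_top top [([0.599, 0.13], 0.62)]
key_medium_top side [([0.605, 0.135], 0.38)]
key_small_top top [([0.465, 0.12], 0.43)]
key_small_top side [([0.642, -0.06], 0.54), ([0.468, 0.125], 0.36)]
```

View pics/s1.png

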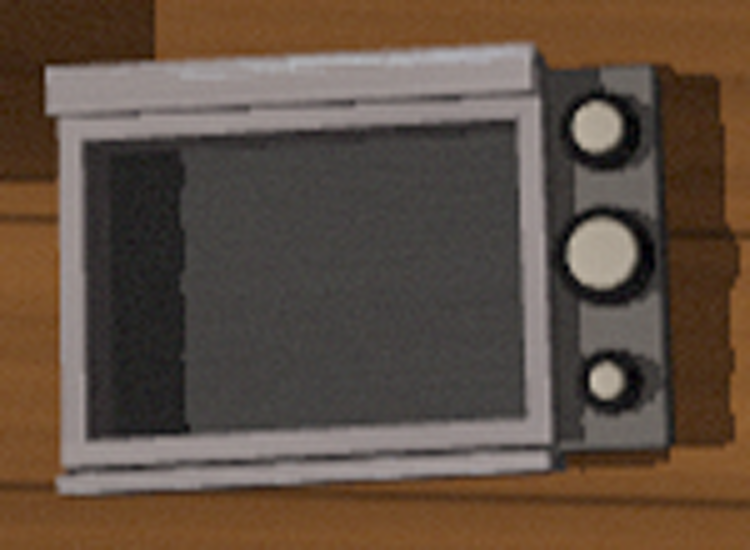

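View pics/s2.png

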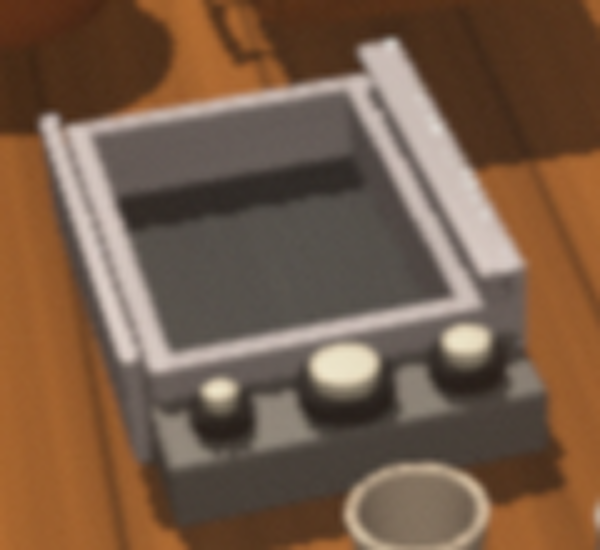

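```bash
cat >> h.py <<'E'
def blob(c,im,xy,r=22):
    "refine tin position by grey-blob silhouette centroid"
    u,v=proj(c,[xy[0],xy[1],.017])[0].round().astype(int)
    w=im[v-r:v+r,u-r:u+r]; hsv=cv2.cvtColor(np.ascontiguousarray(w),cv2.COLOR_RGB2HSV)
    m=((hsv[...,1]<70)&(hsv[...,2]>75)).astype(np.uint8)
    n,l,s,ce=cv2.connectedComponentsWithStats(m)
    if n<2: return None
    i=1+np.argmax([s[k,4]-20*np.hypot(*(ce[k]-r)) for k in range(1,n)])
    cen=ce[i]+[u-r,v-r]; xy=np.array(xy,float); a=np.linspace(0,2*np.pi,40)
    for _ in range(4):
        pts=np.vstack([np.c_[xy[0]+.02*np.cos(a),xy[1]+.02*np.sin(a),0*a+z] for z in(0,.034)])
        M=cv2.moments(cv2.convexHull(proj(c,pts).astype(np.float32))); g=np.array([M["m10"],M["m01"]])/M["m00"]
        g0=proj(c,[xy[0],xy[1],.017])[0]
        xy=xy+(back(c,g0+cen-g,.017)-back(c,g0,.017))[:2]
    return xy.round(4),s[i,4],round(M["m00"])
E
python3 - <<'E'
from h import *
from scipy.optimize import least_squares
I={c:read_camera(c) for c in P}
for t in([.548,-.112],[.436,-.014],[.457,-.102],[.668,-.127],[.665,-.004]):
    print(t,[blob(c,I[c],t) for c in P])
f=lambda p,o:(np.array(p)+.5)/5-.5+o
t=f([(83,143),(517,122),(525,418),(87,440),(603,254),(598,126),(607,380),(62,478),(552,452)],[115,165])
s=f([(350,93),(458,297),(162,353),(95,135),(345,365),(467,340),(220,388)],[190,105])
def mod(q,n):
    x,y,a,zk=q; L=[(77.5,112,58),(77.5,-112,58),(-77.5,-112,58),(-77.5,112,58),(5,-153,zk),(70,-153,zk),(-60,-153,zk),(-93.5,124,68),(-93.5,-124,68)][:n]
    L=np.array(L)/1000; R=np.array([[np.cos(a),-np.sin(a)],[np.sin(a),np.cos(a)]])
    return np.c_[L[:,:2]@R.T+[x,y],L[:,2]]
rt=lambda q:proj("top",mod(q,9))-t
rs=lambda q:proj("side",mod(q,7))-s
for nm,fn in(("both",lambda q:np.r_[rt(q).ravel(),rs(q).ravel()]),("top",lambda q:np.r_[rt(q).ravel(),(q[3]-50)/5]),("side",lambda q:np.r_[rs(q).ravel(),(q[3]-50)/5])):
    r=least_squares(fn,[.515,.266,.05,50]);print(nm,r.x.round(4),np.sqrt((r.fun**2).mean()).round(2)); 
    if nm=="both":print(rt(r.x).round(1).tolist(),rs(r.x).round(1).tolist())
# cover
for c in P:
    im=I[c]; hsv=cv2.cvtColor(im,cv2.COLOR_RGB2HSV); m=((hsv[...,1]<60)&(hsv[...,2]>110)).astype(np.uint8)
    n,l,st,ce=cv2.connectedComponentsWithStats(m); u,v=proj(c,[.56,-.40,.005])[0].round().astype(int); k=l[v,u]
    h=cv2.convexHull(np.argwhere(l==k)[:,::-1].astype(np.float32))
    q=cv2.approxPolyDP(h,8,True)[:,0]; w=np.array([back(c,p,.005)[:2] for p in q]); print(c,k,st[k],w.round(4).tolist(),w.mean(0).round(4),"sides",np.linalg.norm(w-np.roll(w,1,0),axis=1).round(4))
    W=np.array([back(c,p,.005)[:2] for p in h[:,0]],np.float32)*1000; print(cv2.minAreaRect(W))
E
```

```text
[0.548, -0.112] [(array([ 0.5538, -0.116 ]), np.int32(205), 207), (array([ 0.5522, -0.113 ]), np.int32(329), 362)]
[0.436, -0.014] [(array([ 0.4378, -0.0115]), np.int32(198), 194), (array([ 0.4359, -0.0095]), np.int32(283), 329)]
[0.457, -0.102] [(array([ 0.4549, -0.1042]), np.int32(203), 200), (array([ 0.4535, -0.1013]), np.int32(326), 369)]
[0.668, -0.127] [(array([ 0.6739, -0.1241]), np.int32(209), 217), (array([ 0.6715, -0.1221]), np.int32(311), 355)]
[0.665, -0.004] [(array([ 0.6583, -0.0032]), np.int32(204), 213), (array([ 0.6556, -0.0011]), np.int32(258), 305)]
both [ 0.5175  0.2684  0.0723 61.604 ] 0.52
[[0.1, -0.5], [0.4, -0.6], [0.8, 0.7], [-0.0, 0.6], [0.0, 0.1], [0.1, 0.5], [0.1, 0.5], [-1.0, -0.5], [-0.2, -0.1]] [[-0.2, -1.0], [0.1, 0.2], [1.5, 0.3], [-0.9, -0.3], [0.0, -0.2], [0.1, -0.2], [-0.0, 0.2]]
top [ 0.5177  0.269   0.0788 52.029 ] 0.49
side [ 0.5179  0.2694  0.0649 59.5376] 0.74
top 16 [ 365  189   96   75 6297] [[0.4389, -0.4688], [0.4229, -0.2317], [0.6077, -0.2204], [0.6237, -0.4562]] [ 0.5233 -0.3443] sides [0.1852 0.2376 0.1852 0.2364]
((523.2041015625, -343.62353515625), (188.8245391845703, 239.6341094970703), 3.8431901931762695)
side 78 [  238   287   132   129 10446] [[0.6215, -0.4582], [0.4374, -0.4695], [0.4206, -0.2361], [0.6057, -0.2227]] [ 0.5213 -0.3466] sides [0.236  0.1845 0.2341 0.1855]
((522.1844482421875, -345.7399597167969), (188.30162048339844, 241.1791534423828), 3.9283604621887207)
```

Both cameras agree within 3 mm: the steamer is at (0.5177, 0.269) with yaw 0.072, and the cover at (0.5227, -0.3447) with yaw 0.068. I'll start with the tins.

```bash
cat >> h.py <<'E'
S=np.array([.5177,.269]);A=.072
def sw(x,y):  # steamer mm -> world xy
    c,s=np.cos(A),np.sin(A); return S+np.array([c*x-s*y,s*x+c*y])/1000
def down(psi): # tool down, jaws along direction at angle psi from world +y
    return [float(np.sin(-psi/2)),float(np.cos(psi/2)),0.,0.]
Q=down(A)
def do_tin(xy,slot):
    I={c:read_camera(c) for c in P}
    b=[blob(c,I[c],xy) for c in P]; print("seen",b)
    p=np.mean([k[0] for k in b],0)
    if np.ptp([k[0] for k in b],axis=0).max()>.008: print("DISAGREE");return False
    move_gripper(.07,50)
    move_ptp([*p,.16],Q); movel([*p,.022],speed=.2)
    move_gripper(0.0,50); g=read_finger_gap()
    movel([*p,.19],speed=.3)
    print("gap",g,read_finger_gap(),"t",read_time_s())
    if g<.036: return False
    w=sw(*slot); move_ptp([*w,.19],Q); movel([*w,.045],speed=.25); movel([*w,.0355],speed=.05)
    print("F",np.round(read_ft_force(),1)); move_gripper(.052); movel([*w,.14],speed=.3); print("t",read_time_s()); return True
E
python3 - <<'E'
from h import *
print(do_tin([.6727,-.123],(38,40)))
a=read_camera("top")[90:330,100:500,::-1];cv2.imwrite("pics/t1.png",cv2.resize(a,(800,480)))
E
```

```text
seen [(array([ 0.6739, -0.1242]), np.int32(209), 217), (array([ 0.6715, -0.1221]), np.int32(308), 355)]
gap 0.03888454144530988 0.0389033270868501 t 8.0833
F [ 0.5 -0.  -1.8]
t 11.5917
True
```

View pics/t1.png

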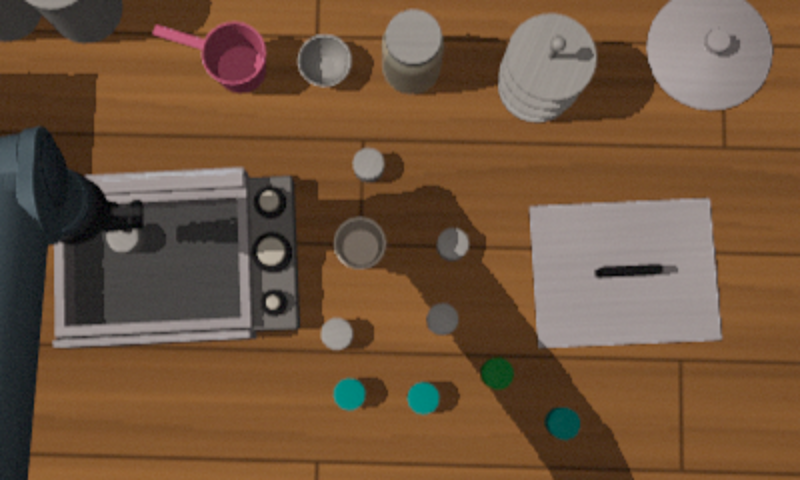

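Tin 1 is placed in the well. Meanwhile the tin at zoomed (370,331) was knocked to (337,333). I'll carry on with re-measuring before each pick.

```bash
sed -i 's/hsv\[...,2\]>75/hsv[...,2]>45/' h.py
python3 - <<'E'
from h import *
b=back("top",(268.5,256),.034)[:2]; print(b)
for t,s in(([.657,-.002],(38,-40)),([.553,-.1145],(-35,67)),([.454,-.103],(-35,0)),(b,(-35,-67))):
    ok=do_tin(t,s); print(ok)
    if not ok: break
cv2.imwrite("pics/t2.png",cv2.resize(read_camera("top")[90:330,100:500,::-1],(800,480)))
E
```

```text
[0.43400356 0.03010029]
seen [(array([ 0.6573, -0.0036]), np.int32(215), 213), (array([ 0.6556, -0.0011]), np.int32(260), 305)]
gap 0.03831830261643379 0.03882781275672366 t 15.25
F [-0.6 -0.4 -0.7]
t 18.1083
True
seen [(array([ 0.5538, -0.1159]), np.int32(202), 207), (array([ 0.5515, -0.115 ]), np.int32(314), 363)]
gap 0.03872616614149812 0.03848897545101115 t 21.7667
F [-0.7 -0.3  0.3]
t 25.2917
True
seen [(array([ 0.4556, -0.1044]), np.int32(204), 200), (array([ 0.454 , -0.1033]), np.int32(327), 370)]
gap 0.0391422866260523 0.03874976745187477 t 29.25
F [-0.8  0.9 -1.3]
t 32.5
True
seen [(array([0.4329, 0.0318]), np.int32(200), 198), (array([0.4466, 0.06  ]), np.int32(534), 301)]
DISAGREE
False
```

View pics/t2.png

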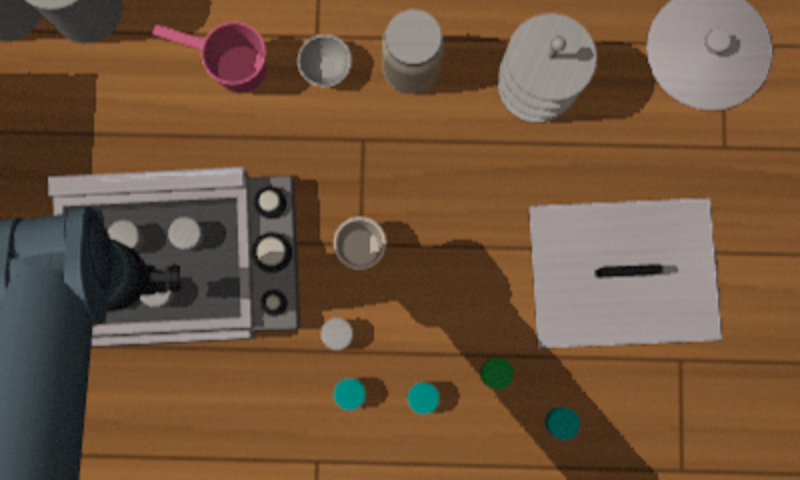

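Run:
```python
from h import *
im=read_camera("top"); b=blob("top",im,[.4329,.0318]); p=b[0]+[-.001,.001]; print(b)
q2=down(.8); move_gripper(.064,50); move_ptp([*p,.16],q2); movel([*p,.022],speed=.15)
move_gripper(0.,50); print(read_finger_gap()); movel([*p,.19],speed=.3); print(read_finger_gap())
w=sw(-35,-67); move_ptp([*w,.19],Q); movel([*w,.045],speed=.25); movel([*w,.0355],speed=.05)
print("F",np.round(read_ft_force(),1)); move_gripper(.052); movel([*w,.2],speed=.3)
move_ptp([.50,-.15,.3],Q); print(read_time_s())
cv2.imwrite("pics/t3.png",cv2.resize(read_camera("top")[165:275,115:265,::-1],None,fx=4,fy=4))
```

```text
(array([0.433 , 0.0317]), np.int32(200), 198)
0.03867885272860887
0.03880388193968153
F [-0.2  0.  -0.7]
40.2417
```

View pics/t3.png

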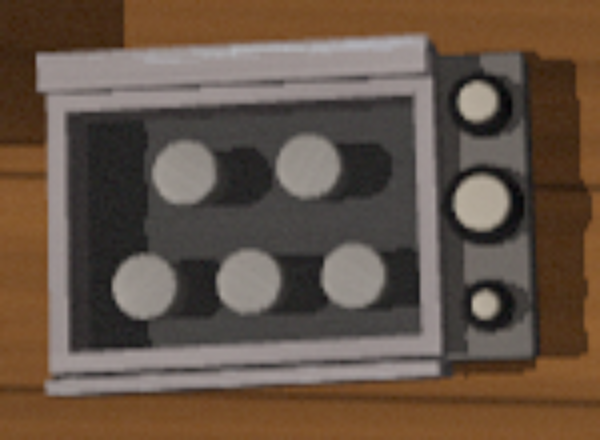

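All five tins stand upright in the well. Now the cover.

```bash
cat >> h.py <<'E'
from scipy.spatial.transform import Rotation as Ro
H=.033
def cov(xe,ze,th,sgn,y=0.):
    "TCP pose for cover far bottom edge at steamer (xe,ze) mm, tilt th deg"
    t=np.radians(th); ox=xe-94*np.cos(t)+H*1000*np.sin(t); oz=ze+94*np.sin(t)+H*1000*np.cos(t)
    ax=np.array([-np.sin(A),np.cos(A),0]); R=Ro.from_rotvec(ax*t)*Ro.from_quat(down(A+sgn*np.pi/2))
    return [*sw(ox,y),oz/1000],R.as_quat().tolist()
E
python3 - <<'E'
from h import *
I={c:read_camera(c) for c in P}
C=np.array([.5227,-.3447]);yc=.068
for s in(1,-1):
    print(s,[None if k is None else np.round(k,2).tolist() for k in(inverse_kinematics([*C,H],down(yc+s*np.pi/2)),inverse_kinematics(*cov(78,61,15,s)),inverse_kinematics(*cov(99.5,58.5,0,s)),inverse_kinematics(*cov(78,130,15,s)))])
print(np.round(read_qpos(),2))
for c in P: print([back(c,d["at"],.045)[:2].round(4).tolist() for d in tip_of(c,"cover_grip")[:1]])
E
```

```text
1 [[-0.35, 1.24, 1.36, 1.83, -1.3, 1.29, -1.68], [-0.46, 0.54, -0.04, 1.69, -0.09, 1.15, 2.76], [-0.76, 0.47, 0.26, 1.88, -0.16, 0.82, 2.8], [-0.53, 0.46, 0.04, 1.66, -0.13, 1.27, 2.78]]
-1 [[-0.28, 1.01, 1.14, 1.82, -1.06, 1.08, 1.36], [-1.25, 0.86, 1.1, 1.73, -0.8, 1.37, 0.18], [-1.36, 0.76, 1.09, 1.9, -0.81, 1.0, 0.17], [-1.29, 0.78, 1.16, 1.69, -0.72, 1.46, 0.14]]
[-0.87  0.17  1.2   1.88 -0.17  1.2   2.04]
[[0.5254, -0.3466]]
[[0.5223, -0.3477]]
```

Run:
```python
from h import *
C=np.array([.5230,-.3457]);q=down(.068-np.pi/2)
move_gripper(.05,110); move_ptp([*C,.13],q); movel([*C,H],speed=.15); print("F",np.round(read_ft_force(),1))
move_gripper(0.,110); g=read_finger_gap(); print("gap",g,"F",np.round(read_ft_force(),1))
if g>.009:
    movel([*C,H+.03],speed=.08); print(read_finger_gap(),np.round(read_ft_force(),1),np.round(read_ft_torque(),2))
    movel([*C,.24],speed=.2)
    print(read_finger_gap(),np.round(read_qpos(),2),read_time_s())
cv2.imwrite("pics/c1.png",read_camera("side")[:,:,::-1])
```

```text
F [0.  0.7 0.4]
gap 0.010539786327901167 F [0.4 1.6 5.4]
0.010543919696643565 [ 0.4  0.5 -4.4] [ 0.05 -0.04 -0.  ]
0.010317694670675748 [-0.39  0.81  1.4   1.71 -0.82  1.36  1.23] 44.525
```

View pics/c1.png

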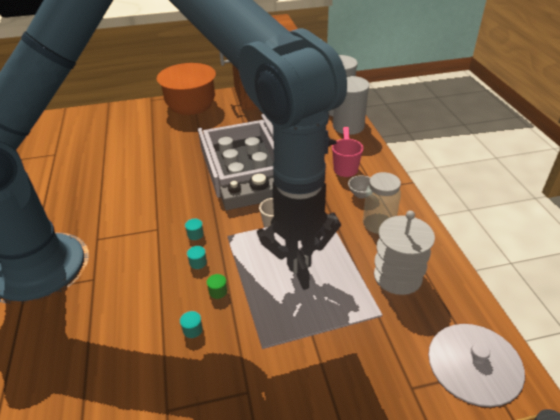

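Run:
```python
from h import *
p0,q0=cov(78,150,0,-1)
movel([.50,-.1,.25],q0,speed=.25); 
p1,q1=cov(78,140,15,-1); movel(p1[:2]+[.25],q0,speed=.25)
movel(p1,q1,speed=.15); print(np.round(read_ft_force(),1),np.round(read_qpos(),2))
p,qq=cov(78,75,15,-1); movel(p,qq,speed=.12)
print(np.round(np.array(read_eef_pos())-p,4),np.round(read_ft_force(),1),read_finger_gap(),read_time_s())
a=read_camera("side")[85:235,170:330,::-1];b=read_camera("top")[150:290,105:275,::-1]
cv2.imwrite("pics/c2.png",np.vstack([cv2.resize(a,(400,375)),cv2.resize(b,(400,225*400//273))])[:600])
cv2.imwrite("pics/c2.png",np.hstack([cv2.resize(a,(400,375)),cv2.resize(b,(400,375))]))
```

```text
[-0.3  0.  -4.1] [-1.31  0.82  1.24  1.69 -0.77  1.51  0.17]
[ 0.0002 -0.0001  0.0002] [ 0.5  0.3 -3.3] 0.010279923681740735 48.5417
```

View pics/c2.png

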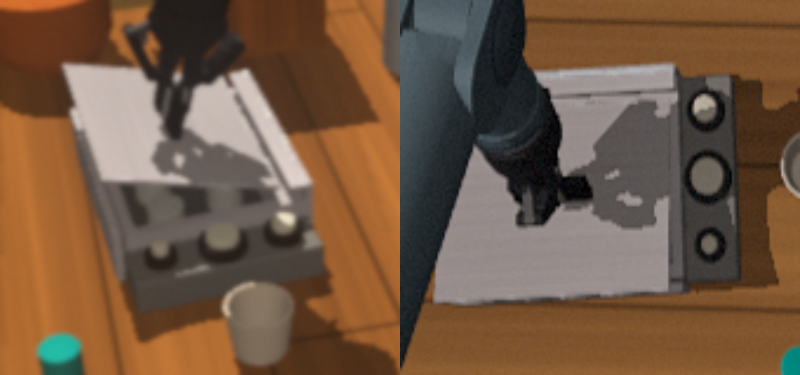

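The cover is tilted, parallel to the lip and clear of it, so I'll hook it now.

Run:
```python
from h import *
def go(x,z,t,sp):
    p,q=cov(x,z,t,-1); movel(p,q,speed=sp); f=np.array(read_ft_force()); print((x,z,t),f.round(1),np.round(read_ft_torque(),2),np.round(1000*(np.array(read_eef_pos())-p),1)); return f
f0=go(79,61,15,.08)
for x in(84,88,92,96,99.5):
    f=go(x,60.8,15,.05)
    if np.linalg.norm(f-f0)>12: print("stop");break
else:
    for t,z in((12,60.3),(9,60),(6,59.8),(4,59.5),(2,59.2),(1,58.9)):
        f=go(99.5,z,t,.04)
        if np.linalg.norm(f-f0)>20: print("stop");break
print(read_finger_gap(),read_time_s())
a=read_camera("side")[85:235,170:330,::-1];b=read_camera("top")[150:290,105:275,::-1]
cv2.imwrite("pics/c3.png",np.hstack([cv2.resize(a,(400,375)),cv2.resize(b,(400,330)),][:1]+[cv2.resize(b,(400,375))]))
```

```text
(79, 61, 15) [-0.8  0.3 -4.1] [-0.01 -0.41 -0.01] [-0.5 -0.  -0.8]
(84, 60.8, 15) [ 0.1  0.6 -4. ] [-0.01 -0.48  0.01] [ 0.7 -0.1  0.3]
(88, 60.8, 15) [-0.4 -1.  -3.2] [ 0.02 -0.5   0.02] [ 0.4 -0.1  0.2]
(92, 60.8, 15) [-0.4  0.2 -3.6] [-0.06 -0.51  0.03] [ 0.3 -0.   0. ]
(96, 60.8, 15) [-0.3  0.1 -3.2] [ 0.06 -0.57  0.05] [ 0.3 -0.1  0. ]
(99.5, 60.8, 15) [ 0.7 -0.1 -4.6] [-0.   -0.47 -0.01] [ 0.3 -0.1  0. ]
(99.5, 60.3, 12) [ 0.6  1.  -4.1] [ 0.03 -0.38 -0.  ] [-0.9  0.3 -0.1]
(99.5, 60, 9) [ 0.1  0.9 -3.7] [ 0.02 -0.37  0.03] [-0.6  0.3 -0. ]
(99.5, 59.8, 6) [-0.  -0.5 -4.5] [-0.   -0.19 -0.02] [-0.3  0.2  0.1]
(99.5, 59.5, 4) [-0.3  0.3 -3.5] [-0.02 -0.14  0.  ] [-0.1  0.1  0.1]
(99.5, 59.2, 2) [ 0.1 -0.2 -3.9] [-0.01 -0.05 -0.02] [-0.1  0.1  0.2]
(99.5, 58.9, 1) [-0.3  0.1 -2.8] [-0.07 -0.23  0.02] [0.3 0.1 0.3]
0.010501463325976297 51.825
```

View pics/c3.png

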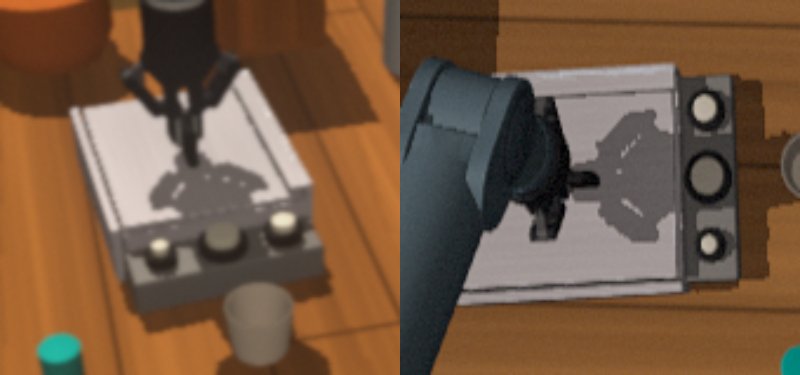

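```bash
cat >> h.py <<'E'
def probe(xy,z0,zmin,q,fth,step=.001):
    "closed-finger press straight down; returns TCP z where force rose by fth"
    f0=np.array(read_ft_force())[2]; z=z0
    while z>zmin:
        z-=step; movel([*xy,z],q,speed=.02); f=read_ft_force()[2]-f0
        if f>fth: break
    return read_eef_pos()[2],round(f,1)
E
python3 - <<'E'
from h import *
for z in(58.4,57.9,57.4):
    p,q=cov(99.5,z,0,-1); movel(p,q,speed=.03); f=np.array(read_ft_force()); print(z,f.round(1),np.round(1000*(np.array(read_eef_pos())-p),1))
    if f[2]>3: break
move_gripper(.05); print(np.round(read_ft_force(),1))
p,q=cov(99.5,58,0,-1); movel([p[0],p[1],.20],q,speed=.2); move_gripper(0.,20)
w=sw(-65,0); move_ptp([*w,.12],q); movel([*w,.088],speed=.1); print(probe(w,.088,.077,q,8))
movel([*w,.2],speed=.3); move_ptp([.50,-.15,.3],q); print(read_time_s())
im={c:read_camera(c) for c in P}
for n,z in(("cover_grip",.103),("cover",.058),("key_large_top",.06),("key_medium_top",.06),("key_small_top",.06)):
    for c in P: print(n,c,[(back(c,d["at"],z)[:2].round(4).tolist(),round(d["confidence"],2)) for d in tip_of(c,n)[:2]])
print("grip expected",sw(5.5,0),"keys",[sw(x,-153).round(4) for x in(5,70,-60)])
cv2.imwrite("pics/c4.png",np.hstack([cv2.resize(im["side"][85:235,170:330,::-1],(400,375)),cv2.resize(im["top"][150:290,105:275,::-1],(400,330)),][:1]+[cv2.resize(im["top"][150:290,105:275,::-1],(400,375))]))
E
```

```text
58.4 [ 1.5 -0.2  0.2] [0.9 0.1 0.8]
57.9 [-0.1 -0.2  6.5] [0.9 0.1 1.3]
[ 0.2 -0.8  0.3]
(np.float64(0.08216124851007957), np.float64(9.2))
58.9667
cover_grip top [([0.5279, 0.2727], 0.64)]
cover_grip side [([0.5263, 0.2728], 0.88), ([0.5905, 0.2271], 0.33)]
cover top [([0.5295, 0.267], 0.67)]
cover side [([0.5278, 0.2669], 0.84)]
key_large_top top [([0.5332, 0.1167], 0.68)]
key_large_top side [([0.7512, 0.1011], 0.5), ([0.5331, 0.1145], 0.41)]
key_medium_top top [([0.5996, 0.1217], 0.48), ([0.4265, 0.2694], 0.31)]
key_medium_top side [([0.5993, 0.1226], 0.42)]
key_small_top top [([0.4715, 0.1165], 0.39)]
key_small_top side [([0.6079, 0.2946], 0.52), ([0.4733, 0.1141], 0.45)]
grip expected [0.52318575 0.26939566] keys [array([0.5337, 0.1168]), array([0.5985, 0.1214]), array([0.4689, 0.1121])]
```

View pics/c4.png

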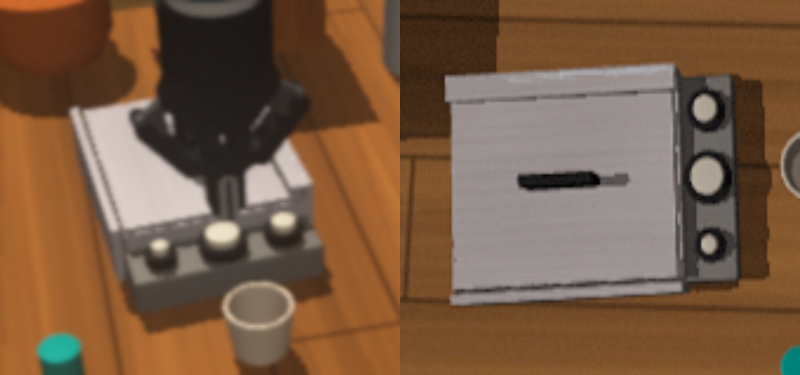

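The cover is home: its top is at 63.2 mm at the near side. I'll probe the far side for level, then press the keys while logging force against height.

```bash
cat > press.py <<'E'
from h import *
q=cov(99.5,58,0,-1)[1]
def press(xs):
    w=sw(xs,-153); move_ptp([*w,.15],q); movel([*w,.086],speed=.15); pause(.2); f0=read_ft_force()[2]; L=[]; z=.086
    while z>.066:
        z-=.001; movel([*w,z],q,speed=.02); f=read_ft_force()[2]-f0; L.append((round(read_eef_pos()[2]*1000-19,1),round(f,1)))
        if f>13: break
    pause(.15); movel([*w,.15],speed=.2); print(xs,L,read_time_s())
E
python3 - <<'E'
from press import *
for x,y in((60,60),(-70,-95)):
    w=sw(x,y); move_ptp([*w,.13],q); movel([*w,.088],speed=.1); print(probe(w,.088,.077,q,6)); movel([*w,.15],speed=.2)
press(5)
E
```

```text
(np.float64(0.08220203779021212), np.float64(10.3))
(np.float64(0.08211407636187867), np.float64(12.4))
5 [(np.float64(66.3), np.float64(0.3)), (np.float64(64.9), np.float64(-0.1)), (np.float64(63.9), np.float64(-0.1)), (np.float64(62.9), np.float64(-0.5)), (np.float64(62.2), np.float64(1.6)), (np.float64(61.1), np.float64(2.6)), (np.float64(60.1), np.float64(2.3)), (np.float64(59.1), np.float64(3.1)), (np.float64(58.1), np.float64(2.3)), (np.float64(57.1), np.float64(3.9)), (np.float64(56.2), np.float64(4.7)), (np.float64(56.1), np.float64(12.2)), (np.float64(55.9), np.float64(18.7))] 73.3167
```

The cover is level: its top is at 63.1–63.2 mm at all three points. The large key travelled from 62 to 56 mm, hard stop included. Next are the medium and small keys.

Run:
```python
from press import *
press(70); press(-60)
movel([*sw(-60,-153),.25],speed=.2); move_ptp([.50,-.12,.32],q)
im={c:read_camera(c) for c in P}; print(np.round(read_ft_force(),1),read_time_s())
cv2.imwrite("pics/f1.png",np.hstack([cv2.resize(im[c][60:360,100:480,::-1],(400,316)) for c in("side","top")]))
```

```text
70 [(np.float64(66.3), np.float64(-0.3)), (np.float64(64.9), np.float64(-0.5)), (np.float64(63.9), np.float64(-0.1)), (np.float64(62.9), np.float64(-1.3)), (np.float64(62.2), np.float64(0.6)), (np.float64(61.2), np.float64(1.3)), (np.float64(60.1), np.float64(2.4)), (np.float64(59.1), np.float64(2.4)), (np.float64(58.1), np.float64(3.2)), (np.float64(57.2), np.float64(3.7)), (np.float64(56.2), np.float64(3.8)), (np.float64(56.1), np.float64(10.7)), (np.float64(56.0), np.float64(15.2))] 78.3917
-60 [(np.float64(66.3), np.float64(1.0)), (np.float64(65.0), np.float64(0.7)), (np.float64(63.9), np.float64(0.8)), (np.float64(62.9), np.float64(-0.8)), (np.float64(62.1), np.float64(0.7)), (np.float64(61.1), np.float64(0.6)), (np.float64(60.1), np.float64(2.0)), (np.float64(59.1), np.float64(3.4)), (np.float64(58.1), np.float64(2.8)), (np.float64(57.1), np.float64(3.8)), (np.float64(56.1), np.float64(5.0)), (np.float64(56.0), np.float64(13.9))] 83.4333
[-1.3  0.4  0.3] 85.15
```

View pics/f1.png

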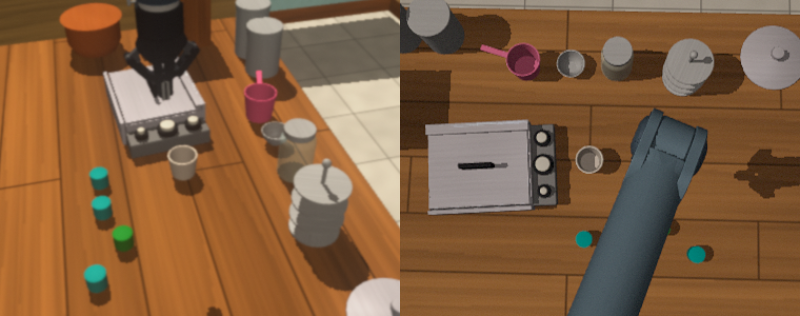

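The cover is flat under the lip, the keys are back up, the bystanders and decoys are where they were, and no grey tin is left on the table. I'm handing in.

```bash
python3 -c "
from bench import *
print(sign_off())"
```

```text
the job is handed in; nothing more can be done
None
```

The job is finished and handed in at about 85 s of robot time; `sign_off` gave no verdict.

- **Tins:** All five grey tins were standing upright in the well when last checked, just before the cover went on. One was knocked about 4 cm aside during the run; I found it again in the pictures and placed it too. For that tin I used the top camera only, because its blob in the side camera merged with the steamer.
- **Cover:** I slid it in tilted 15° under the far lip, swung it down and released it. Its top measured 63.1–63.2 mm at three spots (near, far and near-right), against 63 mm when fully home. By camera its centre sits about 3 mm further in x and y than I aimed. That is within the x range and the overlap over the opening, and close to the networks' own error.
- **Keys:** I pressed large, then medium, then small, one at a time. Each travelled about 6 mm (62 to 56 mm) to its hard stop and was let go. No key joint reading was available, so this rests on force against height; the final picture shows all three up.
- **Other things:** In the final pictures I saw nothing else moved: the teacup, back-row items and coloured look-alikes stood where they were. The arm hid one look-alike in the top view, but it showed in the side view.

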